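# Close the charging bunker and start the charger

## Robot

A 6-joint arm with a two-finger parallel gripper is mounted at the origin on the work surface. World frame = base frame: x ahead of the robot, y to its left, z up, the work surface at z = 0. Lengths are in m, angles in rad, forces in N, time in s.
With the tool pointing down it reaches from about 0.35 to 0.975 m from the base axis. Payload 4.9 kg.
Tool frame: the origin (TCP) lies midway between the tips of the shut fingers; the grasp point (between the pads) lies 19 mm behind it; z points along the fingers, y is the line along which they close (so a half turn about z gives the same grasp; the last joint's range is limited). The gripper opens to 85 mm and grips with 20 to 120 N. Pads are 22 mm wide; open, the fingers measure 114 mm over their backs; the gripper's body (76 mm by 85 mm) begins 54 mm behind the grasp point. The pads swing forward as they close: fully open they stand 13 mm farther back than shut.
Start: joints at [1.206, 0.053, 1.613, -0, 1.476, -0.119], TCP at [0.152, 0.606, 0.231] pointing down, gripper open.
Joint ranges: [-3.01, 3.01], [-1.01, 2.22], [0.06, 2.58], [-1.02, 4.17], [0.09, 2.62], [-3.14, 3.14]. Speed limits (rad/s): [2.57, 2.57, 3.14, 3.14, 3.14, 3.14].

## Interface

Orientations are given as a unit quaternion [w, x, y, z].
In Python, from workcell import * gives the robot as it stands. The module is installed in compiled form; this text tells all that it offers.
- The arm moves only by the tool send_rows, never from a script. Its argument "steps" is a list of rows, each a list of 3 entries, a list of its own where there are three numbers: the finger opening in mm, from 0 to 85.4, then the shift along the tool's x, y, z scaled (see below), then the turn, a rotation vector about the tool's x, y, z scaled (see below). A call has 1 to 5 rows; each row shifts and turns the commanded pose from where the row before left it, along the tool's axes as they then stand; what a row does not reach is not made up. The controller multiplies each number of a shift by 0.03 m and each number of a turn by 6 degrees. A row lasts 1/12 s, in which the tool goes at most 41.7 mm and 7.16 degrees, less where a joint would pass 70% of its speed; a pose out of reach is approached as far as the arm can. A call with a number of a shift or a turn outside -1 to 1 is refused whole. A call with a gripper value outside its range is refused whole. The fingers move at their own pace and stop on an object; the grip force is fixed at half the most. Time passes only in rows, so rows that do not move let the fingers close. It gives the time, the measured TCP pose, the force, the opening and the grip force at its end, in the units of the state.
- sense(): the state, without advancing time (a new reading comes with each control period).
- grab_frame(name): name is "scene" or "top" or "wrist"; returns a dict with "pixels" (384x512x3 uint8, red, green, blue), "fx", "fy", "cx", "cy" (pixels), "R" (3x3) and "t" (3): a world point X has camera coordinates R X + t; the wrist camera has in their place "T_tool_cam" (4x4, takes a point from camera to tool coordinates, whose origin is the TCP and whose axes are the flange's). Camera axes: x right, y down, z forward; pixel columns grow to the right and rows downward; lengths in m; the calibration is good to about 2 mm. A picture is of the moment at which its call begins: read the wrist's pose just before it. There is no depth.
- close_job(): hands the job in; it is judged then, once.
The state is a dict: "time": time; "joint_pos": joint angles; "qd": joint speeds; "joint_torque": joint torques, N m; "ee_pos": TCP position; "ee_rot": TCP orientation; "contact_force": force on the tool from outside, world axes, zero at the start; "torque": the same for the moment, N m; "grip_width": finger opening in m; "grasp_force": force on a finger pad.
Only numpy, scipy, OpenCV 4.12 (cv2) and the standard library are available. Lean on these libraries where they do the work, as an engineer would, in place of code of your own. Each camera call takes 0.05 s, during which the arm holds its last target. There are 200 camera calls.

## Task

Close the steel charging bunker with its loose cover: hook the cover's tongue under the keeper and lower it until it lies flush and level on the rim all round. Then, with the bunker closed, start the charge by pressing the charger's three round keys fully down one at a time, from the smallest to the largest, letting each come back up before the next. Leave the battery tray, the heat sink and the soft mount where they lie.

Things in the scene. Friction and masses are not known exactly. Their poses are not given: they have to be found in the camera images.
- bunker: Charging bunker: open-topped dark steel tub, 150 (x) x 120 (y) mm, walls 5 mm (mouth 140 x 110 mm), battery pack inside, standing level on a fixed foot with screw posts. Origin: centre of the foot's underside; z up. The posts set the rim's height h somewhere from 55 to 80 mm: not reported, feel or see it. On its -x side stands the keeper, a slot opening to +x, 80 mm wide in y, centred.
- keeper_foot (a point): Point on the counter below the keeper slot's opening, at x = -80 mm, z = 0 in the bunker's frame, axes as the bunker's. The slot is 10 mm high and 15 mm deep: a ledge flush with the rim (z = h, x = -95 to -75 mm), a stop at x = -95 mm, and a flange over the ledge from x = -100 to -80 mm, z = h + 10 to h + 22 mm.
- cover: Loose aluminium cover, about 0.3 kg, lying right way up on its skirt. Origin: centre of the skirt's underside; z up. Plate z = 12 to 17 mm, x = -74 to +79, y = -62 to +62 mm, a tongue at its -x edge. The skirt below (12 mm deep, x = -56 to +67, y = -52 to +52 mm) drops loosely into the mouth. Closed, its axes are along the bunker's and its origin 12 mm below the rim.
- tongue_tip (a point): Middle of the end face of the cover's tongue (70 mm wide, 5 mm thick), at x = -93, z = 14.5 mm in the cover's frame, axes as the cover's. Held flat it cannot enter the keeper, as the skirt meets the rim: it goes in with the tongue edge tilted down about 0.1 to 0.25 rad. Closed, it is under the flange, 90 to 95 mm behind the bunker's origin.
- cover_grip (a point): Point in the cover's black upright grip rib (12 mm thick in x, 64 mm long in y, z = 17 to 49 mm, at x = 0), at a good height for the fingers: z = 40 mm in the cover's frame, 23 mm above the plate. Axes as the cover's; close the fingers along its x.
- charger: Charger: fixed black flat case 110 (x) x 176 (y) x 45 mm high. Origin: centre of its underside. Three round grey spring keys stand in a row along y on its top at x = -20 mm: medium (28 mm across) at y = +56, small (20 mm across) at y = 0, large (38 mm across) at y = -56 mm.
- key_small_top (a point): Centre of the top of the small key (20 mm across).
- key_medium_top (a point): Centre of the top of the medium key (28 mm across).
- key_large_top (a point): Centre of the top of the large key (38 mm across).
- key_small (a joint): Travel of the small key (m): 0 up, 0.005 fully down; springs back; about 4 N holds it down.
- key_medium (a joint): Travel of the medium key (m): 0 up, 0.005 fully down; springs back; about 4 N holds it down.
- key_large (a joint): Travel of the large key (m): 0 up, 0.005 fully down; springs back; about 4 N holds it down.
- battery_tray: Bystander: loose blue plastic tray with grey packs, 80 x 150 x 26 mm; origin: centre of its underside.
- heat_sink: Bystander: loose finned aluminium block, 56 x 60 x 26 mm; origin: centre of its underside.
- soft_mount: Bystander: loose black rubber ring, 38 mm across, 12 mm high; origin: centre of its underside.
There are look-alikes about, which are no part of the job. Several things have the shape of the cover; the one meant has the colours described above.

How it is judged:
By the outcome, as a careful person would: the job done as asked, in the order asked, and still so for the second after the job is handed in, with the robot touching nothing.
It also fails if it takes over 64 s, if anything falls off the work surface, if the arm or the gripper's body presses on something with over 40 N, if the wrist force passes 120 N, or if a joint passes its speed limit or range.

## Working session

There is one attempt and no reset: what is moved stays moved. The work goes in short steps, Python scripts to look and compute and a tool call to move; the robot and the scene stay as the last step left them, time stands still between calls to the robot, and variables do not carry over. Pictures are saved under pics/ and viewed, at most 11 in all, crops included, and the job is handed in when it is done.

Besides the shell and the picture viewer there is one more tool, called after "Request:" as name(argument=value, ...) on one line, values as JSON. send_rows: Moves the arm, as the interface text tells. Shifts and turns lie within -1 to 1; 1 stands for 0.03 m of shift or 6 degrees of turn. Its arguments: {"type":"object","properties":{"steps":{"type":"array","items":{"type":"array"}}},"required":["steps"]}

```bash
mkdir -p pics; python3 - <<'E'
from workcell import *
import cv2,pickle
s=sense();print({k:(v if not hasattr(v,'__len__') else [round(float(a),4) for a in v]) for k,v in s.items()})
for n in("scene","top","wrist"):
    f=grab_frame(n);pickle.dump(f,open(f'pics/{n}0.pkl','wb'));cv2.imwrite(f'pics/{n}0.png',f['pixels'][:,:,::-1])
    print(n,{k:v for k,v in f.items() if k!='pixels'})
E
```

```text
{'time': 0.0, 'joint_pos': [1.206, 0.0534, 1.6143, -0.0, 1.476, -0.119], 'qd': [-0.0004, 0.001, 0.0019, -0.0016, 0.0005, -0.0], 'joint_torque': [0.0001, -39.3692, -37.0174, -0.0, 0.007, 0.0], 'ee_pos': [0.1519, 0.6056, 0.23], 'ee_rot': [-0.0002, 0.1226, 0.9925, -0.001], 'contact_force': [-0.5448, 0.0592, -0.7415], 'torque': [-0.0121, 0.0331, -0.0228], 'grasp_force': 0.0, 'grip_width': 0.08564750310800853}
scene {'fx': 442.8570961392519, 'fy': 442.8570961392519, 'cx': 250.1114980527046, 'cy': 189.2770740579994, 'R': array([[-0.04382412,  0.99903409,  0.00321528],
       [ 0.73490363,  0.03441745, -0.67729764],
       [-0.67675409, -0.02731906, -0.73570209]]), 't': array([-0.03571561, -0.31799588,  1.44970457])}
top {'fx': 360.37324893929775, 'fy': 360.37324893929775, 'cx': 256.47209652096126, 'cy': 197.80048932551685, 'R': array([[ 4.59400063e-02, -9.98944123e-01,  3.94532115e-04],
       [-9.74653666e-01, -4.49094821e-02, -2.19165164e-01],
       [ 2.18951471e-01,  9.68391684e-03, -9.75687693e-01]]), 't': array([0.04601034, 0.50748398, 1.10125321])}
wrist {'fx': 323.0594702433742, 'fy': 323.0594702433742, 'cx': 254.79835214075496, 'cy': 185.57453946405178, 'T_tool_cam': array([[ 4.09234314e-04, -9.65323959e-01, -2.61054565e-01,
         6.69821610e-02],
       [ 9.99999559e-01,  1.74307492e-04,  9.23067309e-04,
        -6.14781102e-04],
       [-8.45555224e-04, -2.61054827e-01,  9.65323605e-01,
        -1.42383201e-01],
       [ 0.00000000e+00,  0.00000000e+00,  0.00000000e+00,
         1.00000000e+00]])}
```

View pics/top0.png

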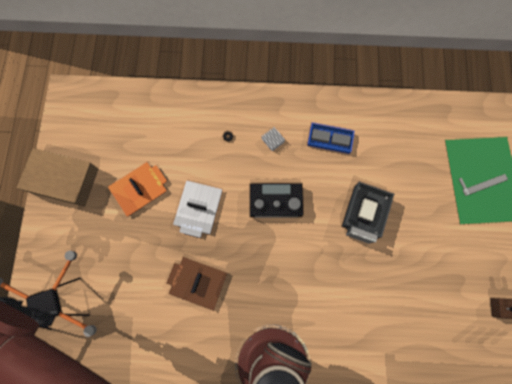

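View pics/scene0.png

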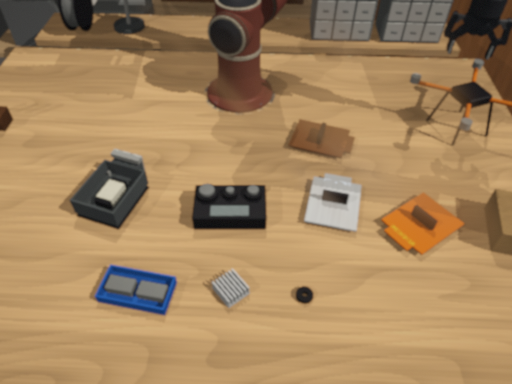

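The top view shows three cover-shaped things: an orange one at (138,188), a light grey aluminium one with a black rib at (198,208), and a brown one at (200,283). The bunker is at (368,211) with its keeper at about (365,236), and the charger is at (276,200). I choose the one at (198,208). Both its tongue and the keeper point towards the robot.

```bash
cat > h.py <<'E'
from workcell import *
import numpy as np,cv2,pickle
from scipy.spatial.transform import Rotation as Ro
def tool():
    s=sense();q=np.array(s['ee_rot']);return np.array(s['ee_pos']),Ro.from_quat(q[[1,2,3,0]]).as_matrix()
def grab(n,save=None):
    if n=='wrist':
        p,R=tool();f=grab_frame(n);T=f['T_tool_cam'];Rc=R@T[:3,:3];c=R@T[:3,3]+p
        f['R']=Rc.T;f['t']=-Rc.T@c
    else: f=grab_frame(n)
    if save:pickle.dump(f,open(f'pics/{save}.pkl','wb'));cv2.imwrite(f'pics/{save}.png',f['pixels'][:,:,::-1])
    return f
def ray(f,uv):
    d=np.array([(uv[0]-f['cx'])/f['fx'],(uv[1]-f['cy'])/f['fy'],1.])
    return -f['R'].T@f['t'],f['R'].T@d
def onplane(f,uv,z):
    c,d=ray(f,uv);return c+d*(z-c[2])/d[2]
def proj(f,X):
    p=f['R']@np.array(X)+f['t'];return np.array([f['cx']+f['fx']*p[0]/p[2],f['cy']+f['fy']*p[1]/p[2]])
def tri(rs):
    A=np.zeros((3,3));b=np.zeros(3)
    for c,d in rs:
        d=d/np.linalg.norm(d);P=np.eye(3)-np.outer(d,d);A+=P;b+=P@c
    return np.linalg.solve(A,b)
def load(n):return pickle.load(open(f'pics/{n}.pkl','rb'))
E
python3 - <<'E'
from h import *
t=load('top0');s=load('scene0')
for n,uv,z in[('cover grip',(199,206),.05),('bunker',(369,208),.07),('keeper',(366,236),.08),('charger',(276,200),.045),('brown',(200,283),.04),('orange',(138,188),.04)]:print(n,onplane(t,uv,z).round(3))
for n,uv,z in[('cover grip',(335,197),.045),('bunker',(112,188),.06),('keeper',(127,157),.08),('charger',(230,205),.045)]:print('s',n,onplane(s,uv,z).round(3))
a=cv2.resize(t['pixels'][140:260,150:410],None,fx=3,fy=3,interpolation=cv2.INTER_CUBIC)[:,:,::-1]
cv2.imwrite('pics/c1.png',a)
E
```

```text
cover grip [0.471 0.253 0.05 ]
bunker [ 0.485 -0.287  0.07 ]
keeper [ 0.395 -0.273  0.08 ]
charger [0.503 0.006 0.045]
brown [0.231 0.232 0.04 ]
orange [0.524 0.459 0.04 ]
s cover grip [0.487 0.264 0.045]
s bunker [ 0.497 -0.279  0.06 ]
s keeper [ 0.407 -0.259  0.08 ]
s charger [0.525 0.01  0.045]
```

View pics/c1.png

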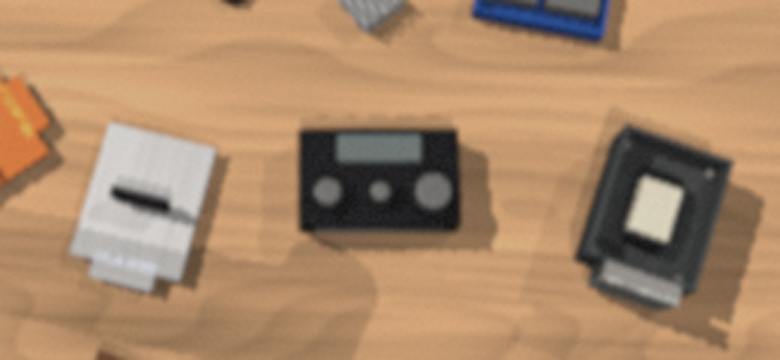

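The crop confirms my choice. It has a silver plate and a black rib at crop (145,200), and its tongue is at (125,275). The small, medium and large keys are at (380,191), (327,191) and (432,191). The keeper is at (640,285). Next I move above the cover.

Request:
send_rows(steps=[[85,[-0.95,-0.62,0],[0,0,0]],[85,[-0.95,-0.62,0],[0,0,0]],[85,[-0.95,-0.62,0],[0,0,0]],[85,[-0.95,-0.62,0],[0,0,0]],[85,[-0.95,-0.62,0],[0,0,0]]])

```text
time: 0.57
ee_pos: [0.2682, 0.4799, 0.2309]
ee_rot: [-0.0, 0.122, 0.992, -0.0]
contact_force: [-0.2, 0.1, -0.0]
grip_width: 0.0851
grasp_force: 0.0
```

Request:
send_rows(steps=[[85,[-0.95,-0.62,0],[0,0,0]],[85,[-0.95,-0.62,0],[0,0,0]],[85,[-0.95,-0.62,0],[0,0,0]],[85,[-0.95,-0.62,0],[0,0,0]],[85,[-0.95,-0.62,0],[0,0,0]]])

```text
time: 0.98
ee_pos: [0.3839, 0.355, 0.231]
ee_rot: [-0.0, 0.123, 0.992, -0.0]
contact_force: [0.0, 0.2, 0.9]
grip_width: 0.0852
grasp_force: 0.0
```

Request:
send_rows(steps=[[85,[-0.95,-0.62,0],[0,0,0]],[85,[-0.95,-0.62,0],[0,0,0]],[85,[-0.95,-0.62,0],[0,0,0]],[85,[-0.95,-0.62,0],[0,0,0]],[85,[0,0,0],[0,0,1]]])

```text
time: 1.4
ee_pos: [0.4787, 0.2525, 0.231]
ee_rot: [0.001, 0.178, 0.984, -0.001]
contact_force: [-0.2, 0.7, 0.3]
grip_width: 0.0848
grasp_force: 0.0
```

Request:
send_rows(steps=[[85,[0,0,0],[0,0,1]],[85,[0,0,0],[0,0,1]],[85,[0,0,0],[0,0,1]],[85,[0,0,0],[0,0,1]],[85,[0,0,0],[0,0,1]]])

```text
time: 1.82
ee_pos: [0.4755, 0.2564, 0.2309]
ee_rot: [-0.0, 0.426, 0.905, -0.0]
contact_force: [0.1, -0.0, 0.4]
grip_width: 0.0849
grasp_force: 0.0
```

Request:
send_rows(steps=[[85,[0,0,0],[0,0,1]],[85,[0,0,0],[0,0,1]],[85,[0,0,0],[0,0,1]],[85,[0,0,0],[0,0,1]],[85,[0,0,0],[0,0,1]]])

```text
time: 2.23
ee_pos: [0.4755, 0.2564, 0.2309]
ee_rot: [-0.0, 0.645, 0.764, -0.0]
contact_force: [-0.2, 0.6, -0.3]
grip_width: 0.0851
grasp_force: 0.0
```

Request:
send_rows(steps=[[85,[0,0,0],[0,0,1]],[85,[0,0,0],[0,0,1]],[85,[0,0,0],[0,0,1]],[85,[0,0,0],[0,0,1]],[85,[0,0,0],[0,0,0]]])

```text
time: 2.65
ee_pos: [0.4755, 0.2564, 0.2309]
ee_rot: [-0.0, 0.789, 0.614, -0.0]
contact_force: [-1.4, -0.2, -0.1]
grip_width: 0.0852
grasp_force: 0.0
```

```bash
python3 - <<'E'
from h import *
f=grab('wrist','w1');p,R=tool();print(p,R.round(3),sense()['time'],np.round(sense()['joint_pos'],3))
E
```

```text
[0.47550035 0.25645878 0.23093577] [[ 0.241  0.97  -0.001]
 [ 0.97  -0.241 -0.   ]
 [-0.    -0.001 -1.   ]] 2.7 [ 0.357 -0.15   1.809 -0.     1.483  0.6  ]
```

View pics/w1.png

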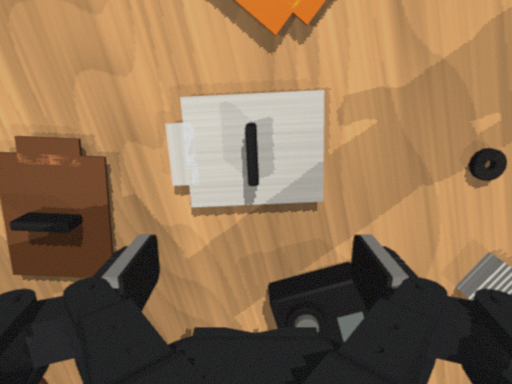

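The wrist view shows the cover plate with corners at about (180,97), (324,90), (323,202) and (191,208). The rib is at (252,153) and the tongue at (180,153). The brown look-alike is on the left and the orange one at the top.

```bash
python3 - <<'E'
from h import *
f=load('w1');g=cv2.cvtColor(f['pixels'],cv2.COLOR_RGB2GRAY)
c=np.float32([[180,97],[324,90],[324,202],[191,208],[166,123],[174,186]]).reshape(-1,1,2)
c=cv2.cornerSubPix(g,c,(5,5),(-1,-1),(3,50,.01)).reshape(-1,2);print(c)
P=np.array([onplane(f,u,.017)for u in c]);print(P.round(4))
print([np.linalg.norm(P[i]-P[(i+1)%4]).round(4) for i in range(4)],'tongue',np.linalg.norm(P[4]-P[5]))
x=(P[1]-P[0]+P[2]-P[3]);print('yaw x',np.degrees(np.arctan2(x[1],x[0])))
print('edge yaws',[np.degrees(np.arctan2(*(P[b]-P[a])[1::-1])).round(2) for a,b in((0,1),(3,2),(2,1),(3,0),(5,4))])
yw=np.arctan2(x[1],x[0]);X=np.array([np.cos(yw),np.sin(yw)]);Y=np.array([-X[1],X[0]])
print('origin from plate',P[:4,:2].mean(0)-.0025*X)
m=((g<60)*255).astype(np.uint8);m[:110]=0;m[200:]=0;m[:,:225]=0;m[:,280:]=0
k=max(cv2.findContours(m,0,1)[0],key=cv2.contourArea);r=cv2.minAreaRect(k);print(r)
for z in(.033,.049):print(onplane(f,r[0],z).round(4))
b=cv2.boxPoints(r);B=np.array([onplane(f,u,.049) for u in b]);print([np.linalg.norm(B[i]-B[(i+1)%4]).round(4) for i in range(4)],[np.degrees(np.arctan2(*(B[(i+1)%4]-B[i])[1::-1])).round(1) for i in range(4)])
E
```

```text
[[179.73149   96.82242 ]
 [324.14136   89.12728 ]
 [324.       202.      ]
 [191.09357  206.90009 ]
 [164.70593  123.297745]
 [173.78796  185.35637 ]]
[[0.4132 0.3411 0.017 ]
 [0.5636 0.3113 0.017 ]
 [0.5396 0.1881 0.017 ]
 [0.3886 0.22   0.017 ]
 [0.389  0.3186 0.017 ]
 [0.377  0.2497 0.017 ]]
[np.float64(0.1533), np.float64(0.1255), np.float64(0.1544), np.float64(0.1236)] tongue 0.07001924814250826
yaw x -11.564248850377867
edge yaws [np.float64(-11.22), np.float64(-11.9), np.float64(78.98), np.float64(78.5), np.float64(80.18)]
origin from plate [0.47380789 0.26563516]
((251.3778076171875, 154.06759643554688), (62.11277389526367, 10.157852172851562), 87.61405944824219)
[0.4728 0.2655 0.033 ]
[0.4736 0.2681 0.049 ]
[np.float64(0.01), np.float64(0.0635), np.float64(0.0106), np.float64(0.0636)] [np.float64(-11.8), np.float64(-101.7), np.float64(168.3), np.float64(77.8)]
```

Sizes agree: the plate measures 153x124 mm, the tongue 70 mm and the rib 64 mm. The cover origin is (0.4735, 0.2665) with yaw −11.7°. Before grasping, I scan the charger and bunker with the wrist camera.

Request:
send_rows(steps=[[85,[-1,0.25,-0.5],[0,0,0]],[85,[-1,0.25,-0.5],[0,0,0]],[85,[-1,0.25,0],[0,0,0]],[85,[-1,0.25,0],[0,0,0]],[85,[-1,0.25,0],[0,0,0]]])

```text
time: 3.12
ee_pos: [0.4755, 0.1007, 0.2617]
ee_rot: [0.0, 0.787, 0.616, 0.0]
contact_force: [1.0, -0.4, 0.1]
grip_width: 0.085
grasp_force: 0.0
```

Request:
send_rows(steps=[[85,[-1,0.25,0],[0,0,0]],[85,[-1,0.25,0],[0,0,0]],[85,[-1,0.25,0],[0,0,0]],[85,[0,0,0],[0,0,0]],[85,[0,0,0],[0,0,0]]])

```text
time: 3.53
ee_pos: [0.4754, 0.008, 0.2612]
ee_rot: [-0.0, 0.789, 0.615, 0.0]
contact_force: [0.8, -0.2, 0.2]
grip_width: 0.085
grasp_force: 0.0
```

```bash
python3 - <<'E'
from h import *
f=grab('wrist','w2');print(tool()[0])
E
```

```text
[0.47544332 0.0089473  0.26120353]
```

Request:
send_rows(steps=[[85,[-1,0.25,0],[0,0,0]],[85,[-1,0.25,0],[0,0,0]],[85,[-1,0.25,0],[0,0,0]],[85,[-1,0.25,0],[0,0,0]],[85,[-1,0.25,0],[0,0,0]]])

```text
time: 4.0
ee_pos: [0.4757, -0.1454, 0.2613]
ee_rot: [-0.0, 0.787, 0.617, 0.0]
contact_force: [0.7, 0.5, 0.5]
grip_width: 0.0846
grasp_force: 0.0
```

Request:
send_rows(steps=[[85,[-1,0.25,0],[0,0,0]],[85,[-1,0.25,0],[0,0,0]],[85,[0,0,0],[0,0,0]],[85,[0,0,0],[0,0,0]]])

```text
time: 4.33
ee_pos: [0.4756, -0.2072, 0.261]
ee_rot: [-0.001, 0.788, 0.615, 0.0]
contact_force: [0.2, 0.4, 0.3]
grip_width: 0.0847
grasp_force: 0.0
```

```bash
python3 - <<'E'
from h import *
f=grab('wrist','w3');print(tool()[0])
E
```

```text
[ 0.47568447 -0.20636292  0.26100482]
```

Request:
send_rows(steps=[[85,[-1,0.25,0],[0,0,0]],[85,[-1,0.25,0],[0,0,0]],[85,[-1,0.25,0],[0,0,0]],[85,[0,0,0],[0,0,0]],[85,[0,0,0],[0,0,0]]])

```text
time: 4.8
ee_pos: [0.4757, -0.2993, 0.2611]
ee_rot: [-0.0, 0.788, 0.615, 0.0]
contact_force: [0.5, -0.3, -0.1]
grip_width: 0.085
grasp_force: 0.0
```

```bash
python3 - <<'E'
from h import *
f=grab('wrist','w4');print(tool()[0],sense()['time'])
a=[cv2.imread(f'pics/w{i}.png')[:300] for i in(3,4)]
cv2.imwrite('pics/c2.png',cv2.resize(np.vstack(a),None,fx=1.0,fy=1.0))
E
```

```text
[ 0.47575725 -0.29859495  0.26111626] 4.85
```

View pics/c2.png

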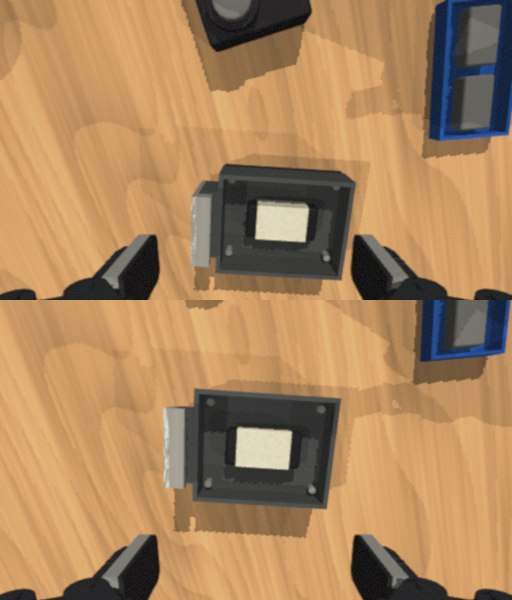

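View pics/w2.png

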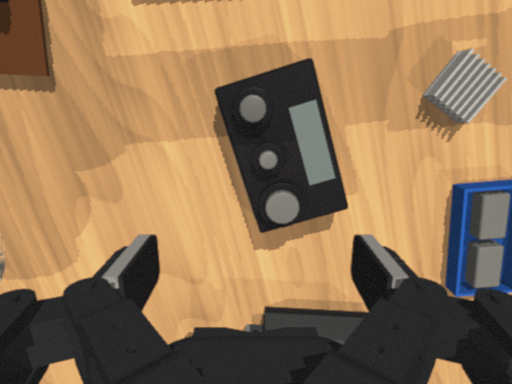

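In w3 the bunker rim corners are about (222,172), (355,182), (343,279) and (219,277). In w4 they are (196,90), (341,99), (327,208) and (194,199). In w2 the keys are small (268,160), medium (253,108) and large (283,207).

```bash
python3 - <<'E'
from h import *
C=[[[222,172],[355,182],[343,279],[219,277]],[[196,90],[341,99],[327,208],[194,199]]]
F=[load('w3'),load('w4')];S=[]
for f,c in zip(F,C):
    g=cv2.cvtColor(f['pixels'],cv2.COLOR_RGB2GRAY)
    c=cv2.cornerSubPix(g,np.float32(c).reshape(-1,1,2),(4,4),(-1,-1),(3,50,.01)).reshape(-1,2);S.append(c);print(c.round(1).tolist())
P=np.array([tri([ray(F[0],S[0][i]),ray(F[1],S[1][i])]) for i in range(4)]);print(P.round(4))
for z in(.055,.065,.075,.08):
  for f,c in zip(F,S):
    Q=np.array([onplane(f,u,z)for u in c]);print(z,Q.mean(0).round(4),[np.linalg.norm(Q[i]-Q[(i+1)%4]).round(4) for i in range(4)],[np.degrees(np.arctan2(*(Q[b]-Q[a])[1::-1])).round(2) for a,b in((0,1),(3,2),(2,1),(3,0))])
f=load('w2');hs=cv2.cvtColor(f['pixels'],cv2.COLOR_RGB2GRAY)
for n,u,r in(('s',(268,160),.02),('m',(253,108),.028),('l',(283,207),.038)):
    m=np.uint8((hs>95)*255);k=[k for k in cv2.findContours(m,1,1)[0] if cv2.pointPolygonTest(k,u,False)>0]
    k=min(k,key=cv2.contourArea);e=cv2.minEnclosingCircle(k);el=cv2.fitEllipse(k);print(n,el)
    for z in(.05,.055,.06):
        p=onplane(f,el[0],z);q=onplane(f,(el[0][0]+el[1][1]/2,el[0][1]),z);print(z,p.round(4),'dia',(2*np.linalg.norm(p-q)).round(4))
E
```

```text
[[219.1999969482422, 172.0], [355.70001220703125, 182.5], [340.79998779296875, 279.70001220703125], [219.0, 277.0]]
[[193.89999389648438, 87.9000015258789], [340.3999938964844, 97.80000305175781], [326.20001220703125, 208.39999389648438], [192.1999969482422, 200.5]]
[[ 0.4326 -0.21    0.0551]
 [ 0.5755 -0.256   0.0619]
 [ 0.539  -0.3697  0.062 ]
 [ 0.4048 -0.3181  0.0864]]
0.055 [ 0.4871 -0.2944  0.055 ] [np.float64(0.1521), np.float64(0.1219), np.float64(0.1476), np.float64(0.1301)] [np.float64(-18.51), np.float64(-15.39), np.float64(72.15), np.float64(74.2)]
0.055 [ 0.4859 -0.2913  0.055 ] [np.float64(0.1523), np.float64(0.1218), np.float64(0.1524), np.float64(0.1222)] [np.float64(-17.74), np.float64(-17.57), np.float64(72.33), np.float64(72.29)]
0.065 [ 0.4872 -0.2901  0.065 ] [np.float64(0.1477), np.float64(0.1184), np.float64(0.1433), np.float64(0.1263)] [np.float64(-18.51), np.float64(-15.39), np.float64(72.15), np.float64(74.2)]
0.065 [ 0.4861 -0.2897  0.065 ] [np.float64(0.1479), np.float64(0.1183), np.float64(0.148), np.float64(0.1187)] [np.float64(-17.74), np.float64(-17.57
[... 780 characters left out ...]
3), np.float64(72.29)]
s ((267.9035949707031, 159.44593811035156), (16.366025924682617, 16.90932273864746), 179.56263732910156)
0.05 [0.4884 0.0048 0.05  ] dia 0.0188
0.055 [0.4885 0.0057 0.055 ] dia 0.0185
0.06 [0.4885 0.0067 0.06  ] dia 0.0182
m ((252.60006713867188, 107.5023422241211), (23.540008544921875, 25.280179977416992), 176.5088348388672)
0.05 [0.4857 0.0632 0.05  ] dia 0.0269
0.055 [0.4858 0.0634 0.055 ] dia 0.0265
0.06 [0.4859 0.0635 0.06  ] dia 0.0261
l ((282.0414123535156, 206.81008911132812), (30.969099044799805, 31.963397979736328), 76.77140808105469)
0.05 [ 0.4913 -0.0531  0.05  ] dia 0.0369
0.055 [ 0.4913 -0.0513  0.055 ] dia 0.0364
0.06 [ 0.4913 -0.0496  0.06  ] dia 0.0358
```

```bash
python3 - <<'E'
from h import *
a=[cv2.resize(load('w3')['pixels'][155:290,180:370],None,fx=3,fy=3,interpolation=2),cv2.resize(load('w4')['pixels'][75:215,155:350],None,fx=3,fy=3,interpolation=2)]
a[1]=a[1][:, :]
W=400
b=[cv2.resize(x,(W,300)) for x in a]
# left-half crops enlarged: keeper area
k=[cv2.resize(load('w3')['pixels'][160:285,180:240],(400,300*2)),cv2.resize(load('w4')['pixels'][80:215,155:215],(400,600))]
cv2.imwrite('pics/c3.png',np.hstack(k)[:,:,::-1])
E
```

```text
(no output)
```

View pics/c3.png

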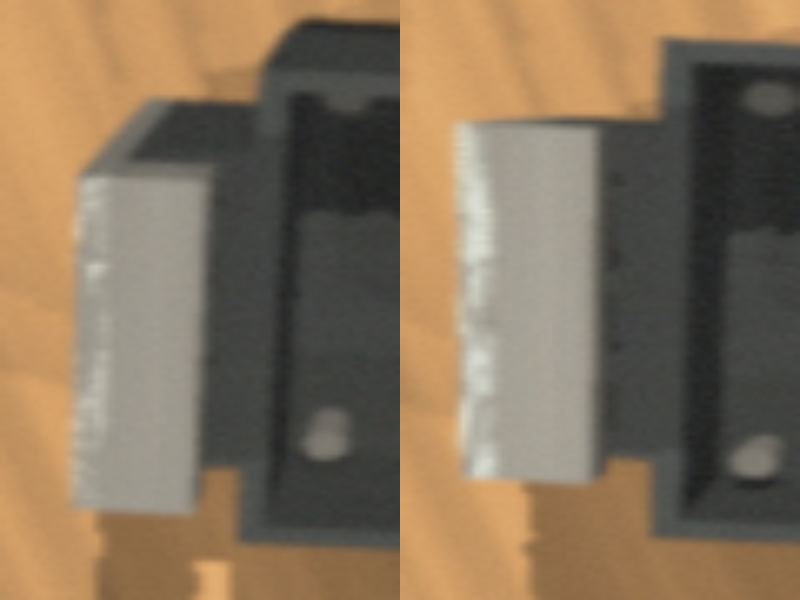

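```bash
python3 - <<'E'
from h import *
a,b=load('w3'),load('w4')
L={'TL':((220.2,174.2),(193.9,88.2)),'TR':((355.7,182.5),(340.4,97.8)),'BR':((340.8,279.7),(326.2,208.4)),'BL':((216,272.9),(192.4,200.6)),
'fTL':((192.7,197),(163.5,108.1)),'fTR':((211.8,195),(185,108.1)),'fBL':((190.8,265.8),(165,187.5)),'fBR':((209.5,266.7),(183.8,188.5))}
for n,(u,v) in L.items():print(n,tri([ray(a,u),ray(b,v)]).round(4))
for z in(.06,.0625,.065):
    for f,i in((a,0),(b,1)):
        Q=np.array([onplane(f,L[n][i],z) for n in('TL','TR','BR','BL')]);G=np.array([onplane(f,L[n][i],z+.022) for n in('fTL','fTR','fBR','fBL')])
        x=Q[1]-Q[0]+Q[2]-Q[3];yw=np.arctan2(x[1],x[0]);X=np.array([np.cos(yw),np.sin(yw)]);d=(G-Q.mean(0))[:,:2]
        print(z,i,Q.mean(0).round(4),np.degrees(yw).round(2),[np.linalg.norm(Q[i]-Q[(i+1)%4]).round(4) for i in range(4)],'flange local x',(d@X).round(4),'y',(d@[-X[1],X[0]]).round(4))
E
```

```text
TL [ 0.4342 -0.2109  0.0637]
TR [ 0.5755 -0.2559  0.0621]
BR [ 0.539  -0.3695  0.0623]
BL [ 0.3977 -0.3243  0.0638]
fTL [ 0.404  -0.2229  0.0855]
fTR [ 0.4221 -0.2277  0.0773]
fBL [ 0.379  -0.299   0.0827]
fBR [ 0.3985 -0.3044  0.0843]
0.06 0 [ 0.4867 -0.2914  0.06  ] -17.55 [np.float64(0.1488), np.float64(0.1202), np.float64(0.1491), np.float64(0.1206)] flange local x [-0.0996 -0.0798 -0.0801 -0.1008] y [ 0.0394  0.0428 -0.0401 -0.0403]
0.06 1 [ 0.486  -0.2906  0.06  ] -17.56 [np.float64(0.1501), np.float64(0.12), np.float64(0.15), np.float64(0.1203)] flange local x [-0.1001 -0.0793 -0.0801 -0.0995] y [ 0.0395  0.0408 -0.0403 -0.0404]
0.0625 0 [ 0.4868 -0.2903  0.0625] -17.55 [np.float64(0.1477), np.float64(0.1193), np.float64(0.148), np.float64(0.1197)] flange local x [-0.0988 -0.0792 -0.0795 -0.1   ] y [ 0.0392  0.0426 -0.0397 -0.0399]
0.0625 1 [ 0.4861 -0.2902  0.0625] -17.56 [np.float64(0.1491), np.float64(0.1192), np.float64(0.1489), np.float64(0.1195)] flange local x [-0.0993 -0.0787 -0.0795 -0.0987] y [ 0.0392  0.0405 -0.0399 -0.0401]
0.065 0 [ 0.4868 -0.2892  0.065 ] -17.55 [np.float64(0.1466), np.float64(0.1184), np.float64(0.1469), np.float64(0.1188)] flange local x [-0.0981 -0.0786 -0.0789 -0.0993] y [ 0.039   0.0423 -0.0393 -0.0395]
0.065 1 [ 0.4861 -0.2898  0.065 ] -17.56 [np.float64(0.148), np.float64(0.1183), np.float64(0.1478), np.float64(0.1186)] flange local x [-0.0986 -0.0781 -0.0789 -0.0979] y [ 0.0389  0.0402 -0.0396 -0.0397]
```

Both views agree within about 1 mm: bunker centre (0.4863, −0.2907), yaw −17.55°, h about 0.061. I go back and grasp the cover.

Request:
send_rows(steps=[[85,[1,-0.25,0],[0,0,0]],[85,[1,-0.25,0],[0,0,0]],[85,[1,-0.25,0],[0,0,0]],[85,[1,-0.25,0],[0,0,0]],[85,[1,-0.25,0],[0,0,0]]])

```text
time: 5.27
ee_pos: [0.4751, -0.142, 0.2614]
ee_rot: [0.0, 0.788, 0.616, 0.0]
contact_force: [1.0, -0.9, -0.5]
grip_width: 0.0852
grasp_force: 0.0
```

Request:
send_rows(steps=[[85,[1,-0.25,0],[0,0,0]],[85,[1,-0.25,0],[0,0,0]],[85,[1,-0.25,0],[0,0,0]],[85,[1,-0.25,0],[0,0,0]],[85,[1,-0.25,0],[0,0,0]]])

```text
time: 5.68
ee_pos: [0.4745, 0.0126, 0.2615]
ee_rot: [0.0, 0.788, 0.616, 0.0]
contact_force: [0.5, -0.3, 0.1]
grip_width: 0.0848
grasp_force: 0.0
```

Request:
send_rows(steps=[[85,[1,-0.25,0],[0,0,0]],[85,[1,-0.25,0],[0,0,0]],[85,[1,-0.25,0],[0,0,0]],[85,[1,-0.25,0],[0,0,0]],[85,[1,-0.25,0],[0,0,0]]])

```text
time: 6.1
ee_pos: [0.474, 0.167, 0.2616]
ee_rot: [-0.0, 0.787, 0.616, 0.0]
contact_force: [0.7, -0.2, 0.1]
grip_width: 0.0851
grasp_force: 0.0
```

Request:
send_rows(steps=[[85,[1,-0.25,0],[0,0,0]],[85,[1,-0.25,0],[0,0,0]],[85,[1,-0.25,0],[0,0,0]],[85,[0.27,-0.15,0],[0,0,-0.38]],[85,[0,0,0],[0,0,0]]])

```text
time: 6.52
ee_pos: [0.4713, 0.2685, 0.2613]
ee_rot: [-0.0, 0.774, 0.634, -0.0]
contact_force: [0.0, -0.8, 0.1]
grip_width: 0.0853
grasp_force: 0.0
```

Request:
send_rows(steps=[[85,[0,0,1],[0,0,0]],[85,[0,0,1],[0,0,0]],[85,[0,0,1],[0,0,0]],[85,[0,0,0],[0,0,0]],[85,[0,0,0],[0,0,0]]])

```text
time: 6.93
ee_pos: [0.4717, 0.2645, 0.1698]
ee_rot: [-0.001, 0.776, 0.631, -0.002]
contact_force: [0.1, 0.8, 1.1]
grip_width: 0.0852
grasp_force: 0.0
```

```bash
python3 - <<'E'
from h import *
p,R=tool();print(p.round(4),np.degrees(np.arctan2(R[1,1],R[0,1])),R[:,2].round(4),'delta tool units',(R.T@(np.array([.4735,.2665,.022])-p)/.03).round(3))
f=grab('wrist','w5');g=cv2.cvtColor(f['pixels'],cv2.COLOR_RGB2GRAY)
u=proj(f,[.4735,.2665,.049]);print(u)
w=80;x0,y0=int(u[0])-60,int(u[1])-w;m=np.uint8((g<60)*255)
n,l,st,ce=cv2.connectedComponentsWithStats(m)
i=l[int(round(u[1])),int(round(u[0]))];print(st[i]);k=max(cv2.findContours(np.uint8(l==i),0,1)[0],key=cv2.contourArea);r=cv2.minAreaRect(k);print(r,onplane(f,r[0],.049))
E
```

```text
[0.4717 0.2645 0.1698] -11.819359899450392 [-0.0039 -0.0018 -1.    ] delta tool units [0.091 0.062 4.925]
[258.12790998 176.08688801]
[252 136  13  75 955]
((258.0, 173.0), (74.0, 12.0), 90.0) [0.47393023 0.26911775 0.049     ]
```

Request:
send_rows(steps=[[85,[0.12,0.06,1],[0,0,0]],[85,[0,0,1],[0,0,0]],[85,[0,0,1],[0,0,0]],[85,[0,0,1],[0,0,0]],[85,[0,0,0.5],[0,0,0]]])

```text
time: 7.4
ee_pos: [0.476, 0.2684, 0.0358]
ee_rot: [0.0, 0.776, 0.631, -0.0]
contact_force: [-0.6, 0.3, -1.2]
grip_width: 0.0851
grasp_force: 0.0
```

Request:
send_rows(steps=[[85,[0,0,0.42],[0,0,0]],[85,[0,0,0],[0,0,0]],[40,[0,0,0],[0,0,0]],[20,[0,0,0],[0,0,0]],[5,[0,0,0],[0,0,0]]])

```text
time: 7.82
ee_pos: [0.4776, 0.2693, 0.0262]
ee_rot: [0.001, 0.776, 0.631, 0.002]
contact_force: [0.4, 0.5, 0.6]
grip_width: 0.0513
grasp_force: 0.0
```

Request:
send_rows(steps=[[5,[0,0,0],[0,0,0]],[5,[0,0,0],[0,0,0]],[5,[0,0,0],[0,0,0]],[5,[0,0,0],[0,0,0]],[5,[0,0,0],[0,0,0]]])

```text
time: 8.23
ee_pos: [0.4764, 0.2689, 0.0245]
ee_rot: [0.0, 0.776, 0.631, 0.001]
contact_force: [-0.2, -0.8, 3.8]
grip_width: 0.0107
grasp_force: 61.1
```

Grasped: opening 10.7 mm, 61 N. Lift, check, then carry.

Request:
send_rows(steps=[[5,[0,0,-0.5],[0,0,0]],[5,[0,0,-1],[0,0,0]],[5,[0,0,-1],[0,0,0]],[5,[0,0,-1],[0,0,0]],[5,[0,0,-1],[0,0,0]]])

```text
time: 8.65
ee_pos: [0.4746, 0.2682, 0.1583]
ee_rot: [-0.0, 0.776, 0.631, -0.001]
contact_force: [0.6, 1.4, -2.4]
grip_width: 0.0111
grasp_force: 60.0
```

Request:
send_rows(steps=[[5,[0,0,-1],[0,0,0]],[5,[0,0,-0.5],[0,0,0]],[5,[0,0,0],[0,0,0.97]],[5,[0,0,0],[0,0,0]],[5,[0,0,0],[0,0,0]]])

```text
time: 9.07
ee_pos: [0.4749, 0.2683, 0.2022]
ee_rot: [-0.0, 0.806, 0.591, -0.001]
contact_force: [-0.7, -0.3, -3.6]
grip_width: 0.011
grasp_force: 60.0
```

```bash
python3 - <<'E'
from h import *
p,R=tool();s=sense();print(p.round(4),np.degrees(np.arctan2(R[1,1],R[0,1])),R[:,2].round(4),s['grip_width'],np.round(s['contact_force'],2),s['time'])
f=grab('wrist','w6');t=grab('top','t6')
# corners expected of plate top in wrist image, assuming cover centred on TCP
O=p-R@np.array([0,0,-.0245+.049])*0
for x,y in((-74,62),(79,62),(79,-62),(-74,-62),(-93,35),(-93,-35)):
    X=p+R@np.array([y/1e3,x/1e3,.0245-.017]);print((x,y),proj(f,X).round(1))
cv2.imwrite('pics/c4.png',f['pixels'][:,:,::-1])
E
```

```text
[0.4749 0.2683 0.2022] -17.495006415398326 [-0.0025 -0.001  -1.    ] 0.010975569392828214 [-0.66 -0.25 -3.64] 9.0667
(-74, 62) [ 92.7 106.2]
(79, 62) [432.1 106.4]
(79, -62) [399.8 338.1]
(-74, -62) [122.1 337.8]
(-93, 35) [ 59.9 165. ]
(-93, -35) [ 80.7 294.8]
```

View pics/c4.png

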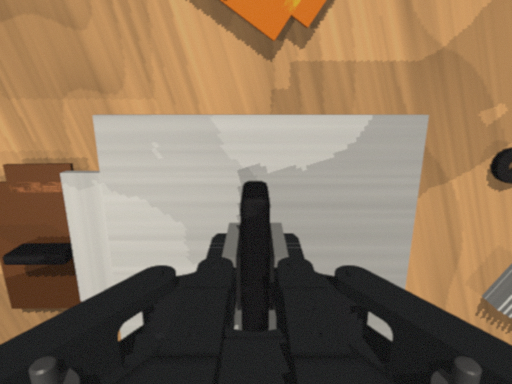

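The cover hangs square in the hand, with plate corners at (95,115) and (428,115) and a tongue corner at (62,172). I fit its small offset in the hand and compute the approach.

```bash
cat > plan.py <<'E'
from h import *
from scipy.optimize import least_squares
f=load('w6');O=[((-74,62),(95,115)),((79,62),(428,115)),((-93,35),(62,172))]
T=f['T_tool_cam'];p0,R0=None,None
def pr(q,X):
    c=T[:3,:3].T@(np.array([q[1]+X[1]/1e3,q[0]+X[0]/1e3,q[2]-.017])-T[:3,3]);return np.array([f['cx']+f['fx']*c[0]/c[2],f['cy']+f['fy']*c[1]/c[2]])
r=least_squares(lambda q:np.concatenate([pr(q,X)-u for X,u in O]),[0,0,.0245])
off=r.x   # cover origin = TCP + tool(off_y, off_x, off_z)
B=np.array([.4863,-.2907,0]);YW=np.radians(-17.55)
def target(ox,oz,th,oy=0,off=off):
    """TCP pos, R for cover origin at (ox,oy,oz) in bunker frame, tongue down th"""
    Rb=Ro.from_euler('z',YW).as_matrix();Rc=Rb@Ro.from_euler('y',-th).as_matrix()
    Rt=Rc@np.array([[0,1,0],[1,0,0],[0,0,-1.]])
    return B+Rb@np.array([ox,oy,oz])-Rt@np.array([off[1],off[0],off[2]]),Rt
def rep(ox,oz,th,**k):
    p,R=tool();q,Q=target(ox,oz,th,**k)
    print('tgt',q.round(4),'shift units (tool now)',(R.T@(q-p)/.03).round(3),'turn units',(np.degrees(Ro.from_matrix(R.T@Q).as_rotvec())/6).round(3))
def where(off=off):
    p,R=tool();Rb=Ro.from_euler('z',YW).as_matrix();o=Rb.T@(p+R@np.array([off[1],off[0],off[2]])-B);x=Rb.T@R[:,1]
    tip=o+Rb.T@R@np.array([0,-.093,-.012]);s=sense()
    print('origin in bunker mm',(o*1e3).round(1),'tilt',np.arcsin(x[2]).round(3),'yaw',np.degrees(np.arctan2(x[1],x[0])).round(2),'roll',(Rb.T@R[:,0])[2].round(3),'tip bottom',(tip*1e3).round(1),'F',np.round(s['contact_force'],1),'w',round(s['grip_width'],4),'t',s['time'])
E
python3 - <<'E'
from plan import *
print(off,r.fun.round(1));where();rep(.018,.12,.0);rep(.018,.067,.15)
E
```

```text
[-0.00043366 -0.00388212  0.02621443] [-0.4 -0.2  0.  -0.   0.4  0.2]
origin in bunker mm [-180.1  525.5  175.4] tilt -0.003 yaw 0.03 roll -0.002 tip bottom [-273.   525.5  187.6] F [-0.8  0.1 -3. ] w 0.0109 t 9.1667
tgt [ 0.505  -0.2926  0.1462] shift units (tool now) [-17.517   6.596   1.868] turn units [-0.027  0.022  0.005]
tgt [ 0.5013 -0.2914  0.093 ] shift units (tool now) [-17.513   6.47    3.643] turn units [-1.459  0.022  0.006]
```

Request:
send_rows(steps=[[5,[-0.5,0.18,0],[0,0,0]],[5,[-0.97,0.36,0],[0,0,0]],[5,[-0.97,0.36,0],[0,0,0]],[5,[-0.97,0.36,0],[0,0,0]],[5,[-0.97,0.36,0],[0,0,0]]])

```text
time: 9.58
ee_pos: [0.4814, 0.1274, 0.2022]
ee_rot: [-0.001, 0.806, 0.591, -0.001]
contact_force: [0.0, 0.3, -3.6]
grip_width: 0.0108
grasp_force: 60.0
```

Request:
send_rows(steps=[[5,[-0.97,0.36,0],[0,0,0]],[5,[-0.97,0.36,0],[0,0,0]],[5,[-0.97,0.36,0],[0,0,0]],[5,[-0.97,0.36,0],[0,0,0]],[5,[-0.97,0.36,0],[0,0,0]]])

```text
time: 10.0
ee_pos: [0.4889, -0.0277, 0.2023]
ee_rot: [-0.001, 0.807, 0.591, -0.001]
contact_force: [0.6, -0.7, -2.8]
grip_width: 0.0109
grasp_force: 60.0
```

Request:
send_rows(steps=[[5,[-0.97,0.36,0],[0,0,0]],[5,[-0.97,0.36,0],[0,0,0]],[5,[-0.97,0.36,0],[0,0,0]],[5,[-0.97,0.36,0],[0,0,0]],[5,[-0.97,0.36,0],[0,0,0]]])

```text
time: 10.42
ee_pos: [0.4963, -0.1825, 0.2022]
ee_rot: [-0.001, 0.807, 0.591, -0.0]
contact_force: [0.5, -0.3, -2.3]
grip_width: 0.0108
grasp_force: 60.0
```

Request:
send_rows(steps=[[5,[-0.97,0.36,0],[0,0,0]],[5,[-0.97,0.36,0],[0,0,0]],[5,[-0.5,0.18,0],[0,0,0]],[5,[0,0,1],[0,0,0]],[5,[0,0,0.8],[0,0,0]]])

```text
time: 10.83
ee_pos: [0.5011, -0.2606, 0.1492]
ee_rot: [0.001, 0.807, 0.59, 0.0]
contact_force: [-0.5, 0.7, -4.1]
grip_width: 0.0108
grasp_force: 60.0
```

Request:
send_rows(steps=[[5,[0,0,0],[-0.72,0,0]],[5,[0,0,0],[-0.72,0,0]],[5,[0,0,0],[0,0,0]],[5,[0,0,0],[0,0,0]]])

```text
time: 11.17
ee_pos: [0.4997, -0.2585, 0.1486]
ee_rot: [0.059, 0.805, 0.589, 0.044]
contact_force: [0.1, -0.1, -2.8]
grip_width: 0.0109
grasp_force: 60.1
```

```bash
python3 - <<'E'
from plan import *
where();rep(.018,.070,.15)
E
```

```text
origin in bunker mm [  6.5  30.9 122.6] tilt 0.147 yaw -0.06 roll 0.001 tip bottom [-87.3  31.  120.8] F [ 0.1 -0.1 -2.8] w 0.0109 t 11.1667
tgt [ 0.5013 -0.2914  0.096 ] shift units (tool now) [-1.031  0.122  1.791] turn units [-0.025 -0.006 -0.009]
```

Request:
send_rows(steps=[[5,[-0.52,0.06,0],[0,0,0]],[5,[-0.51,0.06,0],[0,0,0]],[5,[0,0,0.7],[0,0,0]],[5,[0,0,0.5],[0,0,0]],[5,[0,0,0],[0,0,0]]])

```text
time: 11.58
ee_pos: [0.4988, -0.2904, 0.1115]
ee_rot: [0.057, 0.805, 0.589, 0.043]
contact_force: [-1.1, 0.9, -4.2]
grip_width: 0.0109
grasp_force: 60.0
```

Request:
send_rows(steps=[[5,[0,0,0],[0,0,0]],[5,[0,0,0],[0,0,0]]])

```text
time: 11.75
ee_pos: [0.5007, -0.2917, 0.1158]
ee_rot: [0.061, 0.805, 0.589, 0.045]
contact_force: [0.2, -0.1, -2.3]
grip_width: 0.0105
grasp_force: 60.0
```

```bash
python3 - <<'E'
from plan import *
where();rep(.018,.066,.15)
f=grab('wrist','w7');s=grab('scene','s7')
cv2.imwrite('pics/c5.png',np.hstack([cv2.resize(f['pixels'][60:340,20:460],(420,300)),cv2.resize(s['pixels'][100:250,50:240],(380,300),interpolation=2)])[:,:,::-1])
E
```

```text
origin in bunker mm [17.6 -0.5 89.8] tilt 0.152 yaw -0.03 roll -0.0 tip bottom [-76.1  -0.5  87.6] F [ 0.2 -0.1 -2.3] w 0.0105 t 11.75
tgt [ 0.5013 -0.2914  0.092 ] shift units (tool now) [ 0.017 -0.105  0.786] turn units [ 0.015  0.005 -0.005]
```

View pics/c5.png

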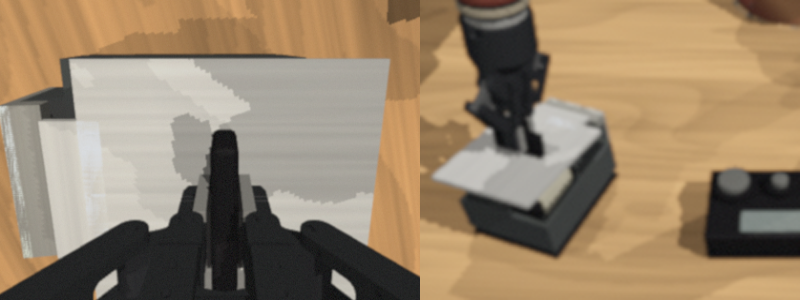

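The tongue is still above the keeper, clear of the flange on the +x side. I lower it slowly until the tip touches the ledge.

Request:
send_rows(steps=[[5,[0,0.0,0.25],[0,0,0]],[5,[0,-0.03,0.2],[0,0,0]],[5,[0,0,0.15],[0,0,0]],[5,[0,0,0],[0,0,0]],[5,[0,0,0],[0,0,0]]])

```text
time: 12.27
ee_pos: [0.5012, -0.2916, 0.0958]
ee_rot: [0.06, 0.805, 0.589, 0.044]
contact_force: [-0.3, 0.4, -3.5]
grip_width: 0.0111
grasp_force: 60.0
```

```bash
python3 -c "
from plan import *
where()"
```

```text
origin in bunker mm [18.  -0.2 69.8] tilt 0.149 yaw -0.08 roll 0.001 tip bottom [-75.8  -0.1  67.9] F [-0.3  0.4 -3.5] w 0.0111 t 12.2667
```

Request:
send_rows(steps=[[5,[0,-0.01,0.05],[0,0,0]],[5,[0,0,0],[0,0,0]],[5,[0,0,0],[0,0,0]]])

```text
time: 12.52
ee_pos: [0.5017, -0.2921, 0.0954]
ee_rot: [0.061, 0.805, 0.589, 0.045]
contact_force: [0.4, -0.5, -3.0]
grip_width: 0.0109
grasp_force: 60.0
```

Request:
send_rows(steps=[[5,[0,-0.01,0.05],[0,0,0]],[5,[0,0,0],[0,0,0]],[5,[0,0,0],[0,0,0]]])

```text
time: 12.77
ee_pos: [0.5015, -0.2919, 0.0936]
ee_rot: [0.061, 0.805, 0.589, 0.044]
contact_force: [-0.4, 0.6, -2.5]
grip_width: 0.0107
grasp_force: 60.0
```

```bash
python3 -c "
from plan import *
where()"
```

```text
origin in bunker mm [18.4 -0.5 67.6] tilt 0.151 yaw -0.08 roll 0.0 tip bottom [-75.4  -0.4  65.5] F [-0.4  0.6 -2.5] w 0.0107 t 12.7667
```

Request:
send_rows(steps=[[5,[0,-0.01,0.05],[0,0,0]],[5,[0,0,0],[0,0,0]],[5,[0,0,0],[0,0,0]]])

```text
time: 13.02
ee_pos: [0.5014, -0.2918, 0.092]
ee_rot: [0.061, 0.805, 0.589, 0.044]
contact_force: [0.0, 0.3, -3.0]
grip_width: 0.0109
grasp_force: 60.0
```

Request:
send_rows(steps=[[5,[0,-0.01,0.05],[0,0,0]],[5,[0,0,0],[0,0,0]],[5,[0,0,0],[0,0,0]]])

```text
time: 13.27
ee_pos: [0.5013, -0.2918, 0.0904]
ee_rot: [0.061, 0.805, 0.589, 0.044]
contact_force: [0.6, -0.2, -3.2]
grip_width: 0.0106
grasp_force: 60.0
```

```bash
python3 -c "
from plan import *
where()"
```

```text
origin in bunker mm [18.1 -0.4 64.4] tilt 0.15 yaw -0.07 roll 0.0 tip bottom [-75.6  -0.3  62.4] F [ 0.6 -0.2 -3.2] w 0.0106 t 13.2667
```

Request:
send_rows(steps=[[5,[0,-0.01,0.05],[0,0,0]],[5,[0,0,0],[0,0,0]],[5,[0,0,0],[0,0,0]]])

```text
time: 13.52
ee_pos: [0.5013, -0.2918, 0.0889]
ee_rot: [0.061, 0.805, 0.589, 0.044]
contact_force: [0.6, 0.1, -3.3]
grip_width: 0.0106
grasp_force: 60.0
```

```bash
python3 -c "
from plan import *
where()"
```

```text
origin in bunker mm [18.1 -0.4 62.9] tilt 0.151 yaw -0.07 roll 0.0 tip bottom [-75.7  -0.3  60.8] F [ 0.6  0.1 -3.3] w 0.0106 t 13.5167
```

Request:
send_rows(steps=[[5,[0,-0.01,0.05],[0,0,0]],[5,[0,0,0],[0,0,0]],[5,[0,0,0],[0,0,0]]])

```text
time: 13.77
ee_pos: [0.5016, -0.2921, 0.0882]
ee_rot: [0.061, 0.805, 0.589, 0.045]
contact_force: [0.2, 0.5, 1.5]
grip_width: 0.0111
grasp_force: 60.6
```

Request:
send_rows(steps=[[5,[0,-0.01,0.05],[0,0,0]],[5,[0,0,0],[0,0,0]],[5,[0,0,0],[0,0,0]]])

```text
time: 14.02
ee_pos: [0.5019, -0.2922, 0.0875]
ee_rot: [0.061, 0.805, 0.589, 0.045]
contact_force: [-1.4, 1.1, 4.7]
grip_width: 0.0107
grasp_force: 61.6
```

```bash
python3 -c "
from plan import *
where()"
```

```text
origin in bunker mm [18.8 -0.7 61.5] tilt 0.152 yaw -0.06 roll -0.0 tip bottom [-74.9  -0.6  59.3] F [-1.4  1.1  4.7] w 0.0107 t 14.0167
```

The tip touches the ledge at about 60 mm, so h is about 60 mm, which matches vision. I raise it 3 mm and slide in under the flange.

Request:
send_rows(steps=[[5,[0,0,-0.1],[0,0,0]],[5,[0.01,-0.1,-0.015],[0,0,0]],[5,[0.01,-0.1,-0.015],[0,0,0]],[5,[0,-0.1,-0.015],[0,0,0]],[5,[0,0,0],[0,0,0]]])

```text
time: 14.43
ee_pos: [0.4914, -0.288, 0.0884]
ee_rot: [0.06, 0.805, 0.589, 0.044]
contact_force: [-0.7, 0.4, -2.3]
grip_width: 0.0109
grasp_force: 60.4
```

```bash
python3 -c "
from plan import *
where();rep(.0005,.063,.15)"
```

```text
origin in bunker mm [ 7.5  0.2 62.4] tilt 0.15 yaw -0.08 roll 0.0 tip bottom [-86.2   0.4  60.4] F [-0.7  0.4 -2.3] w 0.0109 t 14.4333
tgt [ 0.4846 -0.2861  0.089 ] shift units (tool now) [-0.008 -0.228 -0.054] turn units [-0.004  0.    -0.013]
```

Request:
send_rows(steps=[[5,[-0.01,-0.11,-0.02],[0,0,0]],[5,[0,-0.11,-0.02],[0,0,0]],[5,[0,0,0],[0,0,0]],[5,[0,0,0],[0,0,0]]])

```text
time: 14.77
ee_pos: [0.4854, -0.2865, 0.0888]
ee_rot: [0.061, 0.805, 0.589, 0.044]
contact_force: [0.5, -0.6, -3.0]
grip_width: 0.011
grasp_force: 60.1
```

```bash
python3 -c "
from plan import *
where();rep(.0005,.063,.15);rep(.000,-.012+.0605,.0)"
```

```text
origin in bunker mm [ 1.4 -0.1 62.8] tilt 0.15 yaw -0.09 roll 0.0 tip bottom [-92.4   0.   60.8] F [ 0.5 -0.6 -3. ] w 0.011 t 14.7667
tgt [ 0.4846 -0.2861  0.089 ] shift units (tool now) [ 0.004 -0.028 -0.009] turn units [ 0.003  0.    -0.015]
tgt [ 0.4879 -0.2871  0.0747] shift units (tool now) [0.004 0.014 0.478] turn units [ 1.436e+00 -1.000e-03 -1.500e-02]
```

Request:
send_rows(steps=[[5,[0,0.005,0.12],[0.36,0,0]],[5,[0,0.01,0.12],[0.36,0,0]],[5,[0,0.01,0.12],[0.36,0,0]],[5,[0,0,0],[0,0,0]],[5,[0,0,0],[0,0,0]]])

```text
time: 15.18
ee_pos: [0.4881, -0.2874, 0.0785]
ee_rot: [0.016, 0.807, 0.59, 0.011]
contact_force: [0.5, 0.6, -3.3]
grip_width: 0.011
grasp_force: 60.1
```

```bash
python3 -c "
from plan import *
where();rep(.000,-.012+.0605,.0)"
```

```text
origin in bunker mm [ 1.3 -0.2 52.3] tilt 0.039 yaw -0.05 roll 0.0 tip bottom [-92.1  -0.1  60.7] F [ 0.5  0.6 -3.3] w 0.011 t 15.1833
tgt [ 0.4879 -0.2871  0.0747] shift units (tool now) [ 0.005 -0.015  0.125] turn units [ 0.368 -0.    -0.009]
```

Request:
send_rows(steps=[[5,[0,-0.01,0.12],[0.37,0,0]],[5,[0,0,0.03],[0,0,0]],[5,[0,0,0],[0,0,0]],[5,[0,0,0],[0,0,0]]])

```text
time: 15.52
ee_pos: [0.488, -0.2875, 0.0749]
ee_rot: [0.001, 0.807, 0.59, 0.0]
contact_force: [0.9, 0.2, 0.7]
grip_width: 0.011
grasp_force: 60.7
```

```bash
python3 -c "
from plan import *
where();rep(.000,-.012+.0605,.0)"
```

```text
origin in bunker mm [ 0.3 -0.4 48.7] tilt 0.002 yaw -0.08 roll -0.0 tip bottom [-92.7  -0.2  60.6] F [0.9 0.2 0.7] w 0.011 t 15.5167
tgt [ 0.4879 -0.2871  0.0747] shift units (tool now) [ 0.011 -0.009  0.008] turn units [ 0.017  0.004 -0.014]
```

Request:
send_rows(steps=[[5,[0,0,0.04],[0,0,0]],[5,[0,0,0],[0,0,0]],[20,[0,0,0],[0,0,0]],[45,[0,0,0],[0,0,0]],[45,[0,0,0],[0,0,0]]])

```text
time: 15.93
ee_pos: [0.4874, -0.2872, 0.0727]
ee_rot: [-0.0, 0.807, 0.59, -0.0]
contact_force: [-0.1, -0.7, -0.6]
grip_width: 0.0433
grasp_force: 0.0
```

Request:
send_rows(steps=[[45,[0,0,0],[0,0,0]],[45,[0,0,-0.3],[0,0,0]],[45,[0,0,-0.7],[0,0,0]],[45,[0,0,-1],[0,0,0]],[45,[0,0,-1],[0,0,0]]])

```text
time: 16.35
ee_pos: [0.4869, -0.2867, 0.1632]
ee_rot: [-0.002, 0.807, 0.59, -0.001]
contact_force: [1.2, -0.4, -0.1]
grip_width: 0.0451
grasp_force: 0.0
```

Request:
send_rows(steps=[[45,[0,0,-1],[0,0,0]],[30,[0,0,-1],[0,0,0]],[10,[0,0,-0.6],[0,0,0]],[0,[0,0,0],[0,0,0]],[0,[0,0,0],[0,0,0]]])

```text
time: 16.77
ee_pos: [0.4883, -0.2877, 0.2426]
ee_rot: [0.001, 0.807, 0.59, 0.0]
contact_force: [-0.0, 0.3, -0.5]
grip_width: 0.0004
grasp_force: 0.0
```

```bash
python3 - <<'E'
from plan import *
f=grab('wrist','w8');s=grab('scene','s8');p,R=tool();print(p.round(4),R[:,1].round(3),sense()['time'],np.round(sense()['joint_pos'],2))
cv2.imwrite('pics/c6.png',np.hstack([cv2.resize(f['pixels'][0:300,100:450],(420,360)),cv2.resize(s['pixels'][120:240,50:170],(360,360),interpolation=2)])[:,:,::-1])
E
```

```text
[ 0.487  -0.2867  0.2392] [ 0.953 -0.303 -0.003] 16.8667 [-0.66 -0.09  1.74 -0.    1.49 -0.36]
```

View pics/c6.png

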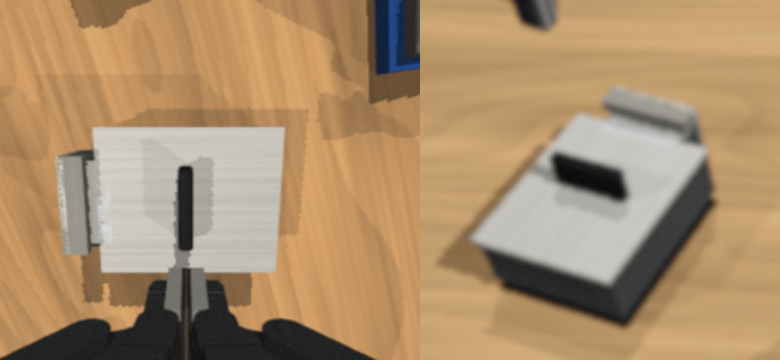

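The cover lies flush and level with its tongue under the flange; the plate corners in the crop are (93,127), (285,127), (275,272) and (102,272). Now I go to the keys with shut fingers, taking views on the way.

Request:
send_rows(steps=[[0,[0.93,-0.29,0],[0,0,0]],[0,[0.93,-0.29,0],[0,0,0]],[0,[0.93,-0.29,0],[0,0,0]],[0,[0.93,-0.29,0],[0,0,0]],[0,[0.93,-0.29,0],[0,0,0]]])

```text
time: 17.28
ee_pos: [0.4872, -0.1395, 0.2382]
ee_rot: [-0.002, 0.807, 0.59, -0.001]
contact_force: [0.2, -0.1, -0.6]
grip_width: -0.0001
grasp_force: 0.0
```

Request:
send_rows(steps=[[0,[0.93,-0.29,0],[0,0,0]],[0,[0.93,-0.29,0],[0,0,0]],[0,[0,0,0],[0,0,0]],[0,[0,0,0],[0,0,0]],[0,[0,0,0],[0,0,0]]])

```text
time: 17.7
ee_pos: [0.4882, -0.0828, 0.2393]
ee_rot: [-0.001, 0.807, 0.591, -0.001]
contact_force: [0.6, 0.1, 0.1]
grip_width: -0.0001
grasp_force: 0.0
```

```bash
python3 -c "
from h import *
grab('wrist','w9')"
```

Request:
send_rows(steps=[[0,[0.93,-0.29,0],[0,0,0]],[0,[0.93,-0.29,0],[0,0,0]],[0,[0.93,-0.29,0],[0,0,0]],[0,[0,0,0.7],[0,0,0]],[0,[0,0,0.7],[0,0,0]]])

```text
time: 18.17
ee_pos: [0.4904, 0.005, 0.1998]
ee_rot: [0.001, 0.807, 0.591, 0.001]
contact_force: [-0.1, -0.7, -0.6]
grip_width: 0.0002
grasp_force: 0.0
```

Request:
send_rows(steps=[[0,[0,0,0],[0,0,0]],[0,[0,0,0],[0,0,0]]])

```text
time: 18.33
ee_pos: [0.4883, 0.0043, 0.1974]
ee_rot: [-0.002, 0.808, 0.59, -0.002]
contact_force: [-0.0, 0.2, 0.0]
grip_width: -0.0004
grasp_force: 0.0
```

```bash
python3 - <<'E'
from plan import *
grab('wrist','w10')
f=load('w8');p8=None
Rb=Ro.from_euler('z',YW).as_matrix()
for (x,y),u in zip(((-74,62),(79,62),(79,-62),(-74,-62)),((177.5,105.8),(337.5,105.8),(329.2,226.7),(185,226.7))):
    print('closed check mm',((Rb.T@(onplane(f,u,.0655)-B))[:2]*1e3).round(1),(x,y))
g0={'s':(.4885,.0062,.058),'m':(.4859,.0634,.058),'l':(.4913,-.0505,.058)}
obs={k:[] for k in g0}
for w in('w2','w9','w10'):
    f=load(w);g=cv2.cvtColor(f['pixels'],cv2.COLOR_RGB2GRAY);m=np.uint8((g>95)*255);cs=cv2.findContours(m,1,1)[0]
    for n,X in g0.items():
        u=proj(f,X)
        if not(0<u[0]<511 and 0<u[1]<383):continue
        k=[k for k in cs if cv2.pointPolygonTest(k,(float(u[0]),float(u[1])),False)>0 and len(k)>5]
        if not k:print(w,n,'none',u);continue
        e=cv2.fitEllipse(min(k,key=cv2.contourArea))
        print(w,n,u.round(),np.round(e[0],1),np.round(e[1],1));
        if e[1][1]/e[1][0]<1.15:obs[n].append(ray(f,e[0]))
for n in obs:
    if len(obs[n])>1:print(n,tri(obs[n]).round(4))
p,R=tool();print(p,sense()['time'])
E
```

```text
closed check mm [-73.9  61.8] (-74, 62)
closed check mm [79.8 61.7] (79, 62)
closed check mm [ 79.2 -63. ] (79, -62)
closed check mm [-73.8 -62.8] (-74, -62)
w2 s [268. 160.] [267.9 159.4] [16.4 16.9]
w2 m [253. 108.] [252.6 107.5] [23.5 25.3]
w2 l [282. 207.] [282.  206.8] [31. 32.]
w9 s [229.  77.] [227.9  75.2] [18.  19.2]
w9 m [206.  15.] [204.5  13.3] [28.  29.6]
w9 l [250. 133.] [248.8 131.9] [36.3 37.2]
w10 s [256. 172.] [255.8 171.8] [20.9 21.4]
w10 m [233. 110.] [232.3 110.6] [30.9 32.1]
w10 l [277. 227.] [275.1 231.4] [36.4 55.5]
s [0.4886 0.0074 0.0634]
m [0.4858 0.0634 0.0632]
l [ 0.4912 -0.0486  0.0628]
[0.48920661 0.00413155 0.19890474] 18.3833
```

View pics/w10.png

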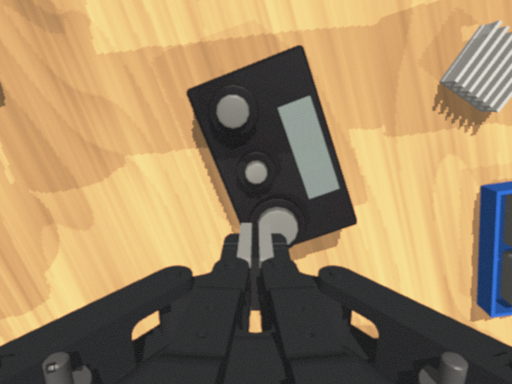

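The keys triangulate to tops at about 63 mm with 56 mm spacing, as specified. The cover check is within 1 mm. Now I press the small key.

Request:
send_rows(steps=[[0,[0.09,-0.05,1],[0,0,0]],[0,[0,0,1],[0,0,0]],[0,[0,0,1],[0,0,0]],[0,[0,0,0.9],[0,0,0]],[0,[0,0,0.4],[0,0,0]]])

```text
time: 18.8
ee_pos: [0.4872, 0.0075, 0.0676]
ee_rot: [-0.002, 0.807, 0.59, -0.002]
contact_force: [0.0, 0.5, -1.2]
grip_width: 0.0001
grasp_force: 0.0
```

Request:
send_rows(steps=[[0,[0,0,0],[0,0,0]],[0,[0,0,0.1],[0,0,0]],[0,[0,0,0.1],[0,0,0]],[0,[0,0,0],[0,0,0]],[0,[0,0,0],[0,0,0]]])

```text
time: 19.22
ee_pos: [0.4901, 0.0078, 0.0659]
ee_rot: [0.001, 0.807, 0.59, 0.001]
contact_force: [-0.0, 0.3, 1.2]
grip_width: -0.0001
grasp_force: 0.5
```

Request:
send_rows(steps=[[0,[0,0,0.1],[0,0,0]],[0,[0,0,0],[0,0,0]],[0,[0,0,0],[0,0,0]]])

```text
time: 19.47
ee_pos: [0.4897, 0.0079, 0.0621]
ee_rot: [0.001, 0.807, 0.59, 0.001]
contact_force: [1.9, 0.3, 3.3]
grip_width: -0.0002
grasp_force: 1.6
```

Request:
send_rows(steps=[[0,[0,0,0.1],[0,0,0]],[0,[0,0,0],[0,0,0]],[0,[0,0,0],[0,0,0]]])

```text
time: 19.72
ee_pos: [0.4899, 0.0079, 0.0608]
ee_rot: [0.0, 0.807, 0.591, 0.0]
contact_force: [-3.5, 0.6, 15.8]
grip_width: 0.0
grasp_force: 7.9
```

Request:
send_rows(steps=[[0,[0,0,0.1],[0,0,0]],[0,[0,0,0],[0,0,0]],[0,[0,0,0],[0,0,0]]])

```text
time: 19.97
ee_pos: [0.4901, 0.0079, 0.0605]
ee_rot: [-0.0, 0.807, 0.591, -0.0]
contact_force: [-12.7, 0.5, 31.7]
grip_width: 0.0003
grasp_force: 16.1
```

The small key bottomed at 60.8 mm with the force rising to 31.7 N. I release it and go to the medium key.

Request:
send_rows(steps=[[0,[0,0,-0.5],[0,0,0]],[0,[0,0,-0.5],[0,0,0]],[0,[0,0,0],[0,0,0]],[0,[0.88,-0.33,0],[0,0,0]],[0,[0.88,-0.33,0],[0,0,0]]])

```text
time: 20.38
ee_pos: [0.4849, 0.0643, 0.084]
ee_rot: [-0.001, 0.808, 0.589, -0.001]
contact_force: [-0.1, 0.3, -0.1]
grip_width: -0.0001
grasp_force: 0.0
```

Request:
send_rows(steps=[[0,[0,0,0],[0,0,0]],[0,[0,0,0],[0,0,0]],[0,[0,0,0.5],[0,0,0]],[0,[0,0,0.15],[0,0,0]],[0,[0,0,0],[0,0,0]]])

```text
time: 20.8
ee_pos: [0.4844, 0.0638, 0.0637]
ee_rot: [-0.001, 0.807, 0.59, -0.002]
contact_force: [-1.5, 0.5, 2.9]
grip_width: 0.0
grasp_force: 1.1
```

Request:
send_rows(steps=[[0,[0,0,0.1],[0,0,0]],[0,[0,0,0.1],[0,0,0]],[0,[0,0,0],[0,0,0]],[0,[0,0,0],[0,0,0]]])

```text
time: 21.13
ee_pos: [0.4857, 0.0639, 0.0609]
ee_rot: [-0.0, 0.807, 0.59, -0.001]
contact_force: [-5.2, -0.3, 9.7]
grip_width: -0.0002
grasp_force: 4.9
```

Request:
send_rows(steps=[[0,[0,0,0.08],[0,0,0]],[0,[0,0,0],[0,0,0]],[0,[0,0,0],[0,0,0]]])

```text
time: 21.38
ee_pos: [0.4859, 0.0639, 0.0606]
ee_rot: [-0.001, 0.807, 0.59, -0.001]
contact_force: [-12.3, -0.5, 22.6]
grip_width: -0.0004
grasp_force: 11.5
```

The medium key bottomed at 60.6 mm under 22.6 N. Next, the large key.

Request:
send_rows(steps=[[0,[0,0,-0.5],[0,0,0]],[0,[0,0,-0.8],[0,0,0]],[0,[0,0,0],[0,0,0]],[0,[-0.88,0.32,0],[0,0,0]],[0,[-0.88,0.32,0],[0,0,0]]])

```text
time: 21.8
ee_pos: [0.4882, 0.0081, 0.0963]
ee_rot: [0.0, 0.806, 0.592, 0.0]
contact_force: [-0.7, -1.4, -0.8]
grip_width: -0.0002
grasp_force: 0.0
```

Request:
send_rows(steps=[[0,[-0.88,0.33,0],[0,0,0]],[0,[-0.88,0.33,0],[0,0,0]],[0,[0,0,0],[0,0,0]],[0,[0,0,0],[0,0,0]],[0,[0,0,0.8],[0,0,0]]])

```text
time: 22.22
ee_pos: [0.4945, -0.0489, 0.0761]
ee_rot: [0.003, 0.807, 0.59, 0.003]
contact_force: [1.1, 0.0, -0.5]
grip_width: 0.0002
grasp_force: 0.0
```

Request:
send_rows(steps=[[0,[0,0,0.15],[0,0,0]],[0,[0,0,0.1],[0,0,0]],[0,[0,0,0.1],[0,0,0]],[0,[0,0,0],[0,0,0]],[0,[0,0,0],[0,0,0]]])

```text
time: 22.63
ee_pos: [0.491, -0.0475, 0.0621]
ee_rot: [-0.0, 0.807, 0.591, -0.0]
contact_force: [-1.9, 0.8, 3.4]
grip_width: -0.0002
grasp_force: 1.6
```

Request:
send_rows(steps=[[0,[0,0,0.1],[0,0,0]],[0,[0,0,0],[0,0,0]],[0,[0,0,0],[0,0,0]]])

```text
time: 22.88
ee_pos: [0.4918, -0.0479, 0.0609]
ee_rot: [-0.0, 0.807, 0.591, 0.0]
contact_force: [-5.5, 2.7, 12.1]
grip_width: 0.0003
grasp_force: 6.2
```

One more small push to be sure, then lift clear and check the cover.

Request:
send_rows(steps=[[0,[0,0,0.08],[0,0,0]],[0,[0,0,0],[0,0,0]],[0,[0,0,0],[0,0,0]]])

```text
time: 23.13
ee_pos: [0.4919, -0.0479, 0.0606]
ee_rot: [-0.001, 0.807, 0.591, -0.0]
contact_force: [-11.8, 4.4, 25.5]
grip_width: -0.0001
grasp_force: 12.8
```

Request:
send_rows(steps=[[0,[0,0,-0.6],[0,0,0]],[0,[0,0,-1],[0,0,0]],[0,[0,0,-1],[0,0,0]],[0,[0,0,-1],[0,0,0]],[0,[0,0,-1],[0,0,0]]])

```text
time: 23.55
ee_pos: [0.491, -0.0481, 0.1957]
ee_rot: [0.0, 0.807, 0.59, 0.0]
contact_force: [0.8, 0.1, 0.7]
grip_width: 0.0001
grasp_force: 0.0
```

Request:
send_rows(steps=[[0,[0,0,0],[0,0,0]],[0,[0,0,0],[0,0,0]],[0,[0,0,0],[0,0,0]]])

```text
time: 23.8
ee_pos: [0.4908, -0.048, 0.1936]
ee_rot: [-0.0, 0.807, 0.59, -0.0]
contact_force: [0.3, 0.1, 0.1]
grip_width: 0.0001
grasp_force: 0.0
```

```bash
python3 - <<'E'
from plan import *
a=load('s8');b=grab('scene','s9')
d=cv2.absdiff(a['pixels'],b['pixels'])
print('mean diff: bunker',d[150:235,65:155].mean(),'tray',d[262:320,90:180].mean(),'sink/mount',d[265:310,200:320].mean(),sense()['time'])
print(close_job())
E
```

```text
mean diff: bunker 9.655729847494554 tray 11.366091954022988 sink/mount 7.006358024691358 23.85
the job is handed in; nothing more can be done
None
```

The job is handed in at 23.9 s: the cover's tongue is under the keeper and the plate was flush on the rim to about 1 mm when I checked before the keys; the small, medium and large keys were then each pressed to the stop in that order and let back up. The last before/after image check was inconclusive, showing brightness differences over both the bunker and the loose items; I handed in without looking again, though I never moved the arm to the tray, heat sink or mount.

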